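# Key the syringe carrier into the filling dock

### The arm

A 7-joint arm with a two-finger parallel gripper is mounted at the origin on the work surface. World frame = base frame: x ahead of the robot, y to its left, z up, the work surface at z = 0. Lengths are in m, angles in degrees, forces in N, time in s.
With the tool pointing down it reaches from about 0.425 to 0.875 m from the base axis. Payload 4.7 kg.
Tool frame: the origin (TCP) lies on the front face of the gripper's body, between the roots of the fingers; the fingertips stand 70 mm ahead of it and the grasp point (between the pads) lies 51 mm ahead of it (tip_extent is the distance from the TCP to the fingertips, in m); z points along the fingers, y is the direction in which the jaws open and shut (so a half turn about z gives the same grasp; the last joint's range is limited). The gripper opens to 87 mm and grips with 3 to 60 N. Pads are 19 mm wide; open, the fingers measure 117 mm over their backs; the gripper's body (75 mm by 190 mm) begins 51 mm behind the grasp point.
Start: joints at [-69.781, 18.392, -4.016, 83.108, 1.295, 78.541, -3.26], TCP at [0.216, 0.613, 0.292] pointing down, gripper open.
Joint ranges: [-163.93, 163.93], [-17.29, 119.83], [-79.2, 71.16], [3.27, 140.29], [-89.18, 269.18], [5.43, 117.66], [-154.24, 154.24]. Speed limits (degrees/s): [147.25, 147.25, 180, 180, 180, 180, 180].

### API

Orientations are given as [roll, pitch, yaw] about the fixed x, y, z axes, in that order (R = Rz(yaw) Ry(pitch) Rx(roll)).
In Python, from cell import * gives the robot as it stands.
- The arm moves only by the tool carry_out, never from a script. Its argument "increments" is text: rows parted by semicolons, each of 7 numbers parted by spaces: the opening, from 0 (shut) to 1 (fully open), then the shift along the tool's x, y, z in m, then the turn, a rotation vector about the tool's x, y, z in degrees. A call has 1 to 20 rows; each row shifts and turns the pose as measured when the row begins, along the tool's axes as they then stand; what a row does not reach is not made up. A row lasts 1/8 s, in which the tool goes at most 62.5 mm and 10.7 degrees, less where a joint would pass 70% of its speed; a pose out of reach is approached as far as the arm can. A call is refused whole if a number of a shift passes 0.0625 or a number of a turn 10.7, either way. A call with a gripper value outside its range is refused whole. The fingers move at their own pace and stop on an object; "force" is the grip in N (left out, the last holds). Time passes only in rows, so rows that do not move let the fingers close. It gives the time, the measured TCP pose, the force and the opening at its end, in the units of the state.
- get_obs(): the state, without advancing time (a new reading comes with each control period).
- read_camera(name): name is "scene" or "top" or "wrist"; returns a dict with "img" (480x640x3 uint8, blue, green, red), "fx", "fy", "cx", "cy" (pixels), "k1" (the pictures are not rectified: a ray, as slopes to the right and down, at radius r is drawn at 1 + k1 r^2 times it, then the intrinsics apply), "world_from_camera" (4x4, takes a point from camera to world coordinates). Camera axes: x right, y down, z forward; pixel columns grow to the right and rows downward; lengths in m; the calibration is good to about 2 mm. A picture is of the moment at which its call begins. There is no depth.
- sign_off(): hands the job in, once; it reports no verdict.
Trained networks look in a picture, given as the dict that the camera call returned (one of the last four; its "shot" number tells which), for a name from the list of things; names that differ only in an ending like _2 or _b are one class to them, and where a whole thing is asked for, a point or a joint stands for the part that bears it (a point fixed in the world has none). Each returns a list of dicts, best first, with "confidence" (0 to 1); they miss things now and then, are a little off and sometimes report something else, mostly with a low value. They report only what shows in the picture. A call takes as long as a camera call. They do not tell look-alikes from the thing itself.
- masks_of(target, picture): "pixels" (480x640 bool, what is visible of it) and "bbox" ([left, top, right, bottom] in pixels, round what is visible of it).
The state is a dict: "time_s": time; "qpos": joint angles; "joint_velocities": joint speeds; "effort": joint torques, N m; "tool_pos": TCP position; "tool_rot": TCP orientation; "force": force on the tool from outside, world axes, zero at the start; "wrist_torque": the same for the moment, N m; "grip_width": finger opening in m.
Only numpy, scipy, OpenCV 4.12 (cv2) and the standard library are available. Lean on these libraries where they do the work, as an engineer would, in place of code of your own. Each camera call takes 0.05 s, during which the arm holds its last target.

### The job

Dock the white syringe carrier in the filling station: turn the black bar handle so that the steel wheel brings its next slot round to face the carrier's channel, turn the carrier in its round nest until its two flats lie along the channel with the long tongue towards the wheel, and slide it along the channel until it is fully home against the end stop, with its tongue in the slot. An upright stop pin on one side of the nest blocks the tongue, so bring the tongue round by the other side. Keep the carrier down flat on the plate all the time, never lifting it, and leave the vials, jar, cup, bottle, tweezers and tray where they are.

Things in the scene. Friction and masses are not known exactly. Their poses are not given: they have to be found in the camera images.
- station: Fixed dark steel base plate, 300 x 150 x 10 mm, carrying nest, channel and wheel in a row. Origin: on the table under the plate's centre, also where the carrier's centre is when fully home. x runs along the channel from nest to wheel, y to the left of that, z up. Heights 'over the plate' are from its top, 10 mm above the table.
- nest_center (a point): Centre of the round nest, on the plate's top, at station x = -80 mm. Around it a steel ring wall 16 mm high, inner radius 48.5 mm, 6 mm thick, with a lip on top (16 to 20 mm over the plate, inner radius 43.5 mm) that holds the carrier down. Both are open over 94 degrees towards the channel (station +x).
- channel_mouth (a point): Start of the straight channel, on the plate's top, at station x = -37 mm. Channel walls are 70.4 mm apart, 16 mm high, up to station x = 51 mm, with a flared mouth. From x = -21 mm on, hold-down lips on both sides, 16 to 20 mm over the plate, leave 58 mm open between them.
- end_stop (a point): Top middle of the low wall that closes the channel, station x = 46.5 mm, 17 mm over the plate. The carrier's disc stops on it; the tongue passes above it.
- column_top (a point): Top of the fixed filling column beside the channel, station x = 45, y = -112 mm, 172 mm above the table. The column is 30 to 40 mm square; its head reaches to y = -92 mm. An obstacle only.
- carrier: Loose slippery white plastic carrier, 0.25 to 0.5 kg, in the nest, where pushing turns it; it leaves only with its flats along the channel. Origin: centre of its underside; x points to the tongue. Plate: disc of 92 mm diameter, 14 mm thick, two flats parallel to x, 68 mm apart. Along x stands a fin 11 mm thick, from x = -34 to 66 mm, top 52 mm above the underside.
- tongue_tip (a point): End of the tongue, 66 mm from the carrier's centre, 38 mm above its underside. The tongue is the fin beyond 34 mm from the centre: 24 to 52 mm above the underside, 11 mm thick, nose 5 mm. Fully home the tip is at station x = 66 mm; against a tooth of an unaligned wheel it stops at 50 mm.
- push_face (a point): Middle of the back face of the fin's cross plate (36 mm wide, 8 mm thick, 14 to 52 mm above the underside), at x = -34 mm of the carrier: the face to push on. Pushed there with the flats within about 0.1 rad of the channel, the carrier slides in and the channel straightens it.
- wheel (a joint): Turn of the slotted steel wheel about the vertical, positive anticlockwise from above, rad. The wheel is 84 mm in diameter, its six teeth stand 22 to 46 mm above the plate's top; six slots between them, every 60 degrees, 18 mm wide and 18 mm deep. At 0 a tooth faces the channel; a slot faces it at +0.524 or -0.524 (within 0.06 is good). It stops at -1 and +1 and stays where it is left (friction 0.06 N m).
- wheel_axis (a point): Point on the wheel's axis (station x = 92 mm), at the top of the black bar handle, 82 mm above the table. The bar is 44 mm long, 12 mm thick and 26 mm high (56 to 82 mm above the table); it lies along the station's x axis when the wheel's joint is 0 and turns with the wheel.
- stop_pin: Fixed steel pin, 12 mm in diameter, standing 34 mm above the plate's top, 61 mm from the nest's centre, at the +y or the -y side of the nest (station axes). Origin: centre of its foot. It blocks the tongue. The top of the pin is 10 mm above the underside of the tongue.
- blank_plug: Flat steel plug, 12 mm in diameter and 3 mm high, on the opposite side of the nest from the stop pin; it does not block anything. Origin: centre of its underside.
- vial_a: small glass vial with a metal cap, 24 mm diameter, 45 mm tall, standing on the table beside the station; origin at the centre of its underside
- vial_b: larger glass vial, 30 mm diameter, 55 mm tall, standing on the table beside the station; origin at the centre of its underside
- cap_cup: open steel cup, 48 mm diameter, 35 mm tall, on the table beside the station; origin at the centre of its underside
- swab_jar: clear jar with white lid, 44 mm diameter, 60 mm tall, on the table beside the station; origin at the centre of its underside
- spray: white bottle, 60 mm diameter, 150 mm tall, towards the left of the table; origin at the centre of its underside
- tweezers: steel tweezers, 120 x 16 x 8 mm, lying on the right of the table; origin at the middle of the underside
- kidney_tray: open steel tray, 100 x 160 x 30 mm, on the left of the table; origin at the centre of its underside
There are look-alikes about, which are no part of the job. Leave any blue look-alike of the carrier alone.

How it is judged:
By the outcome, as a careful person would: the job done as asked, in the order asked, and still so for the second after the job is handed in, with the robot touching nothing.
It also fails if it takes over 51 s, if anything falls off the work surface, if the arm or the gripper's body presses on something with over 40 N, if the wrist force passes 120 N, or if a joint passes its speed limit or range.

## Working session

There is one attempt and no reset: what is moved stays moved. The work goes in short steps, Python scripts to look and compute and a tool call to move; the robot and the scene stay as the last step left them, time stands still between calls to the robot, and variables do not carry over. Pictures are saved under pics/ and viewed, and the job is handed in when it is done.

Besides the shell and the picture viewer there is one more tool, called after "Request:" by a JSON object that holds its "name" and its "arguments", one argument or row to a line. carry_out: Moves the arm, as the interface text tells. Its arguments: {"type":"object","properties":{"increments":{"type":"string"},"force":{"type":"number"}},"required":["increments"]}

```bash
mkdir -p pics; ls; python3 - <<'E'
from cell import *
import cv2
o=get_obs();print({k:o[k] for k in('time_s','qpos','tool_pos','tool_rot','force','grip_width')})
for n in('scene','top','wrist'):
    p=read_camera(n);cv2.imwrite(f'pics/{n}0.png',p['img']);print(n,p['fx'],p['cx'],p['cy'],p['k1'],p['world_from_camera'])
E
```

```text
pics
{'time_s': 0.0, 'qpos': array([-69.78117021,  18.43790163,  -4.01711457,  83.17448154,
         1.29525638,  78.53945886,  -3.2578211 ]), 'tool_pos': array([0.21591154, 0.61265477, 0.2911784 ]), 'tool_rot': array([-1.79893420e+02,  5.42819258e-03,  1.60594648e+02]), 'force': array([-0.08414772, -0.9931938 , -1.11689932]), 'grip_width': 0.08695555256440775}
scene 488.68112647424425 320.47953202190246 241.6561606621437 -0.0033950549033807524 [[-0.48615601  0.45210246 -0.74783401  1.51675968]
 [ 0.87364605  0.27091132 -0.40416536  0.48848351]
 [ 0.01987254 -0.84982964 -0.5266827   0.79667504]
 [ 0.          0.          0.          1.        ]]
top 507.0630779951596 320.5866460101569 237.34963509249735 -0.09843557988912323 [[ 1.79903585e-03 -9.94929301e-01  1.00560672e-01  4.80169080e-01]
 [-9.99998188e-01 -1.72734155e-03  8.00013249e-04  1.29375900e-02]
 [-6.22253995e-04 -1.00561929e-01 -9.94930606e-01  1.27343971e+00]
 [ 0.00000000e+00  0.00000000e+00  0.00000000e+00  1.00000000e+00]]
wrist 426.22752545278405 315.18429397650743 231.10444340284295 -0.0709594427772243 [[ 3.32386297e-01  9.02431614e-01  2.74110436e-01  1.40026010e-01]
 [ 9.43142995e-01 -3.17792007e-01 -9.74142188e-02  6.39123655e-01]
 [-7.99564896e-04  2.90904490e-01 -9.56751764e-01  3.83339121e-01]
 [ 0.00000000e+00  0.00000000e+00  0.00000000e+00  1.00000000e+00]]
```

View pics/top0.png

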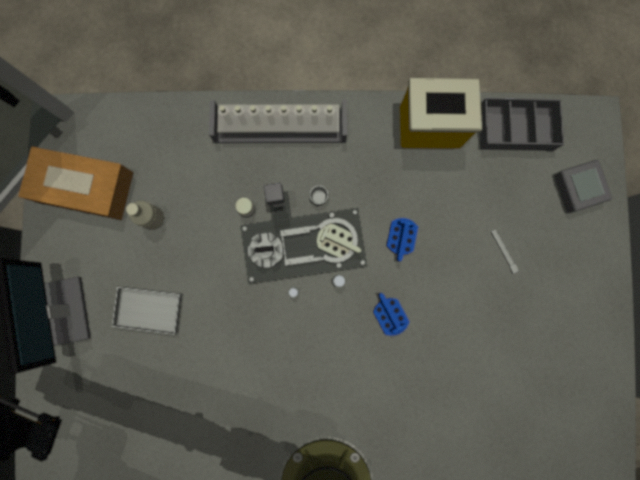

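View pics/scene0.png

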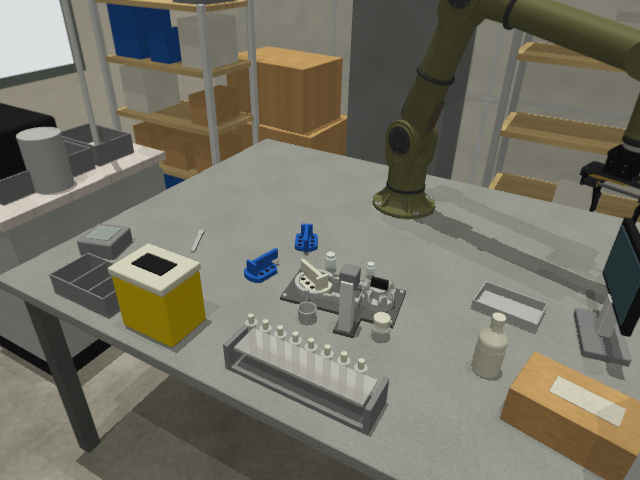

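```bash
cat > h.py <<'E'
import numpy as np,cv2
from cell import *
def K(p): return np.array([[p['fx'],0,p['cx']],[0,p['fy'],p['cy']],[0,0,1.]])
def und(p,uv):
    uv=np.atleast_2d(np.array(uv,float)); d=(uv-[p['cx'],p['cy']])/[p['fx'],p['fy']]
    s=d.copy()
    for _ in range(20): s=d/(1+p['k1']*(s**2).sum(1,keepdims=True))
    return s
def onplane(p,uv,z):
    s=und(p,uv);T=np.array(p['world_from_camera']);R=T[:3,:3];t=T[:3,3]
    r=np.c_[s,np.ones(len(s))]@R.T
    return t+r*((z-t[2])/r[:,2:])
def proj(p,P):
    P=np.atleast_2d(P);T=np.array(p['world_from_camera']);c=(P-T[:3,3])@T[:3,:3]
    s=c[:,:2]/c[:,2:];s=s*(1+p['k1']*(s**2).sum(1,keepdims=True))
    return s*[p['fx'],p['fy']]+[p['cx'],p['cy']]
def crop(p,box,f,name):
    l,t,r,b=box;cv2.imwrite('pics/'+name,cv2.resize(p['img'][t:b,l:r],None,fx=f,fy=f,interpolation=cv2.INTER_CUBIC))
E
python3 - <<'E'
from h import *
p=read_camera('top');crop(p,(230,170,430,320),4,'topc.png')
for n in('station','carrier','stop_pin','blank_plug','wheel','vial_a','vial_b','cap_cup','swab_jar','column_top'):
    try:
        for m in masks_of(n,p)[:4]:
            ys,xs=np.nonzero(m['pixels']);print(n,round(m['confidence'],2),m['bbox'],xs.mean().round(1),ys.mean().round(1))
    except Exception as e: print(n,e)
E
```

```text
station 0.57 [237.7, 183.2, 368.8, 282.1] 295.4 241.4
carrier 0.93 [385.4, 217.1, 420.9, 265.3] 402.0 236.8
carrier 0.89 [317.6, 226.6, 360.2, 258.2] 335.6 240.5
carrier 0.84 [373.8, 295.1, 411.4, 336.3] 390.3 316.1
stop_pin 0.68 [251.5, 234.0, 283.4, 265.7] 265.4 249.9
stop_pin 0.58 [489.7, 229.4, 514.7, 273.3] 504.0 250.7
wheel 0.83 [249.6, 235.6, 287.2, 267.7] 265.7 250.2
vial_a 0.67 [331.9, 275.6, 349.5, 285.2] 338.6 281.2
vial_b 0.67 [331.9, 275.6, 349.5, 285.2] 338.6 281.2
cap_cup 0.79 [308.9, 184.7, 328.9, 202.4] 318.3 194.3
cap_cup 0.63 [242.4, 185.0, 361.5, 283.0] 295.5 241.5
swab_jar 0.68 [233.5, 201.8, 251.3, 216.4] 245.0 207.1
column_top 0.91 [240.0, 187.0, 367.6, 282.7] 295.9 241.8
column_top 0.51 [488.1, 229.2, 515.0, 274.9] 503.5 249.8
```

View pics/topc.png

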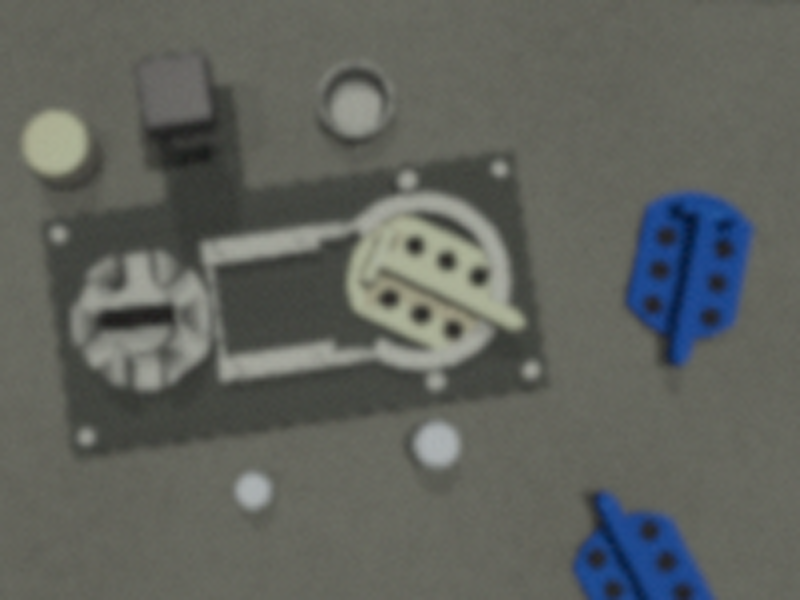

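```bash
python3 - <<'E'
from h import *
p=read_camera('top')
c=np.array([(45,220),(512,152),(545,387),(78,457)])/4+[230,170]
w=onplane(p,c,.01);print(w)
m=w.mean(0)
# station corners: far-left image = (+x,-y)
S=np.array([(.15,-.075),(-.15,-.075),(-.15,.075),(.15,.075)])
from scipy.spatial.transform import Rotation
a=S;b=w[:,:2]-m[:2]
th=np.arctan2((a[:,0]*b[:,1]-a[:,1]*b[:,0]).sum(),(a*b).sum());print(m,np.degrees(th))
Rm=np.array([[np.cos(th),-np.sin(th)],[np.sin(th),np.cos(th)]]);print(S@Rm.T-b)
def st(x,y,z): return np.r_[Rm@[x,y]+m[:2],z]
for n,q in dict(nest=(-.08,0,.01),wheel=(.092,0,.082),pinL=(-.08,.061,.044),pinR=(-.08,-.061,.044),coltop=(.045,-.112,.172)).items():
    P=st(*q);print(n,P,(proj(p,P)-[230,170])*4)
tip=onplane(p,[(230+520/4,170+322/4)],.06)[0];fin0=onplane(p,[(230+372/4,170+277/4)],.06)[0]
d=Rm.T@(tip-st(-.08,0,0))[:2];print(tip,d,np.degrees(np.arctan2(d[1],d[0])),np.hypot(*d))
E
```

```text
[[ 0.63876523  0.21370481  0.01      ]
 [ 0.68240566 -0.08023901  0.01      ]
 [ 0.53441418 -0.09999251  0.01      ]
 [ 0.49026599  0.19062582  0.01      ]]
[0.58646276 0.05602478 0.01      ] 98.47598820007288
[[-2.30871206e-04  1.73624819e-03]
 [ 3.47172288e-04 -1.04325565e-03]
 [-2.30079740e-05 -3.39898946e-03]
 [-9.32931083e-05  2.70599692e-03]]
nest [ 0.59825436 -0.02310144  0.01      ] [[421.54430038 284.78980634]]
wheel [0.57290243 0.14701993 0.082     ] [[136.56928719 315.71356354]]
pinL [ 0.53792062 -0.03209253  0.044     ] [[438.06413455 378.6947919 ]]
pinR [ 0.6585881  -0.01411035  0.044     ] [[408.31219988 181.44571102]]
coltop [0.6906067  0.11704151 0.172     ] [[175.56426144  90.32443991]]
[ 0.57125185 -0.08075333  0.06      ] [-0.05304217  0.03520517] 146.42695539539312 0.06366220302420175
```

Request:
{"name": "carry_out", "arguments": {
  "increments": "1 -0.0463 -0.0374 0 0 0 0;1 -0.0463 -0.0374 0 0 0 0;1 -0.0463 -0.0374 0 0 0 0;1 -0.0463 -0.0374 0 0 0 0;1 -0.0463 -0.0374 0 0 0 0;1 -0.0463 -0.0374 0 0 0 0;1 -0.0463 -0.0374 0 0 0 0;1 -0.0463 -0.0374 0 0 0 0;1 -0.0463 -0.0374 0 0 0 0;1 -0.0463 -0.0374 0 0 0 0;1 -0.0463 -0.0374 0 0 0 0;1 0 0 0 0 0 -9.3;1 0 0 0 0 0 -9.3;1 0 0 0 0 0 -9.3"
}}

```text
time_s: 2.5
tool_pos: [0.5713, 0.0376, 0.2929]
tool_rot: [179.8, 0.4, -170.6]
force: [0.2, 0.1, 0.3]
grip_width: 0.0874
```

```bash
python3 - <<'E'
from h import *
p=read_camera('wrist');cv2.imwrite('pics/w1.png',p['img'])
import pickle;pickle.dump(p,open('w1.pkl','wb'));o=get_obs();print(o['tool_pos'],o['tool_rot'],o['qpos'])
E
```

```text
[0.57127936 0.0378573  0.29296441] [ 179.79303848    0.44979025 -170.34049699] [-27.6363134    8.77115447  23.807734    95.57827303  -3.89473366
  75.98946237  96.500781  ]
```

View pics/w1.png

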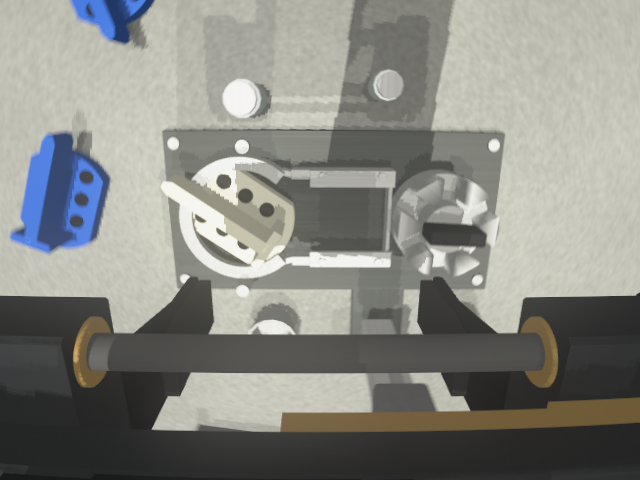

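```bash
python3 - <<'E'
from h import *
import pickle;p=pickle.load(open('w1.pkl','rb'))
crop(p,(150,110,510,310),2.2,'w1c.png')
a=p['img'];crop(p,(215,125,270,165),7,'w1a.png');crop(p,(215,270,270,310),7,'w1b.png')
cv2.imwrite('pics/w1ab.png',np.vstack([cv2.imread('pics/w1a.png'),cv2.imread('pics/w1b.png')]))
E
```

```text
(no output)
```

View pics/w1c.png

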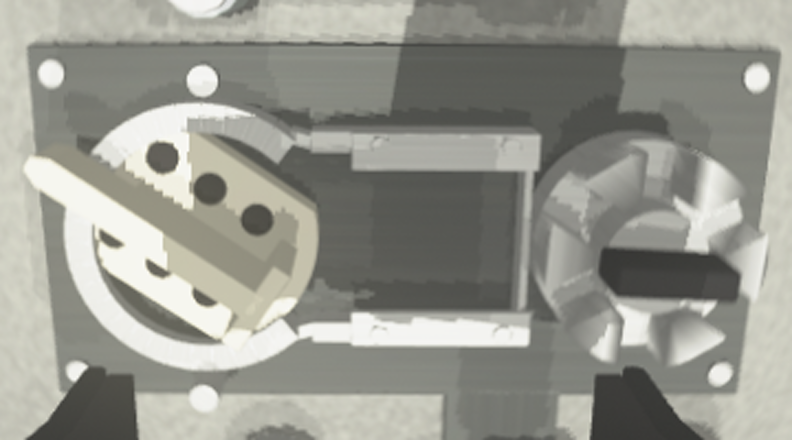

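View pics/w1ab.png

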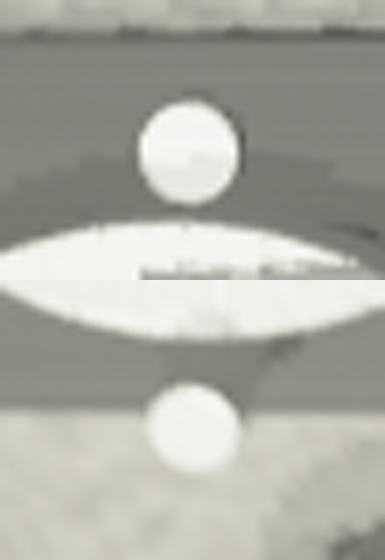

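```bash
cat >> h.py <<'E'
M=np.array([.58646,.05602]);TH=np.radians(98.476)
def st(x,y,z,M=M,th=TH):
    return np.r_[np.array([[np.cos(th),-np.sin(th)],[np.sin(th),np.cos(th)]])@[x,y]+M,z]
E
python3 - <<'E'
from h import *
import pickle;p=pickle.load(open('w1.pkl','rb'))
from scipy.optimize import least_squares
# plate corners in w1c crop
c=np.array([(28,45),(778,50),(62,392),(738,392)])
c=c/2.2+[150,110]
S=[(-.15,.075),(.15,.075),(-.15,-.075),(.15,-.075)]
f=lambda v:np.concatenate([(proj(p,st(*s,.01,M=v[:2],th=v[2]))[0]-q) for s,q in zip(S,c)])
r=least_squares(f,[*M,TH]);print(r.x,np.degrees(r.x[2]),r.fun.round(1))
v=r.x
for n,q in dict(screw=(-.14,.065,.012),pinL_hi=(-.08,.061,.044),pinL_lo=(-.08,.061,.013),pinR_hi=(-.08,-.061,.044),pinR_lo=(-.08,-.061,.013),nestlip=(-.08,0,.03),wheel=(.092,0,.082)).items(): print(n,proj(p,st(*q,M=v[:2],th=v[2]))[0].round(1))
def sc(uv,z):
    w=onplane(p,[np.array(uv)/2.2+[150,110]],z)[0][:2]-v[:2];c_,s_=np.cos(v[2]),np.sin(v[2]);return np.array([c_*w[0]+s_*w[1],-s_*w[0]+c_*w[1]])
tip=sc((30,162),.062);a=sc((248,285),.062)
d=tip-[-.08,0];print(tip,a,np.degrees(np.arctan2(*d[::-1])),np.hypot(*d))
e=[sc(u,.082) for u in((600,250),(738,258),(738,300),(600,290))];print(e)
E
```

```text
[0.58793992 0.05817428 1.73106951] 99.18297697891487 [-1.3  0.   2.2 -0.7 -1.   0.7  0.1  0.8]
screw [173.1 142.3]
pinL_hi [235.6 151. ]
pinL_lo [241.9 146.7]
pinR_hi [242.8 291.3]
pinR_lo [248.  277.2]
nestlip [241.9 220.1]
wheel [459.3 239.4]
[-0.13388237  0.03833476] [-0.05858126 -0.00699842] 144.56994234716896 0.06612763110927504
[array([0.06308997, 0.012339  ]), array([0.11105664, 0.0096189 ]), array([ 0.11295148, -0.00557871]), array([ 0.06421636, -0.00193596])]
```

Request:
{"name": "carry_out", "arguments": {
  "increments": "1 0 0 0 0 0 4.9;1 -0.0055 0.055 0.02 0 0 0;1 -0.0055 0.055 0.02 0 0 0;1 0 0 0.04 0 0 0;1 0 0 0 0 0 0"
}}

```text
time_s: 3.18
tool_pos: [0.5755, 0.1516, 0.2134]
tool_rot: [179.7, 0.7, -176.2]
force: [-0.3, 0.2, -0.2]
grip_width: 0.0868
```

```bash
python3 - <<'E'
from h import *
p=read_camera('wrist');cv2.imwrite('pics/w2.png',p['img']);o=get_obs();print(o['tool_pos'],o['tool_rot'],o['time_s'])
E
```

```text
[0.57694347 0.15261146 0.21595691] [ 179.54438323    0.91278149 -176.15955272] 3.225
```

View pics/w2.png

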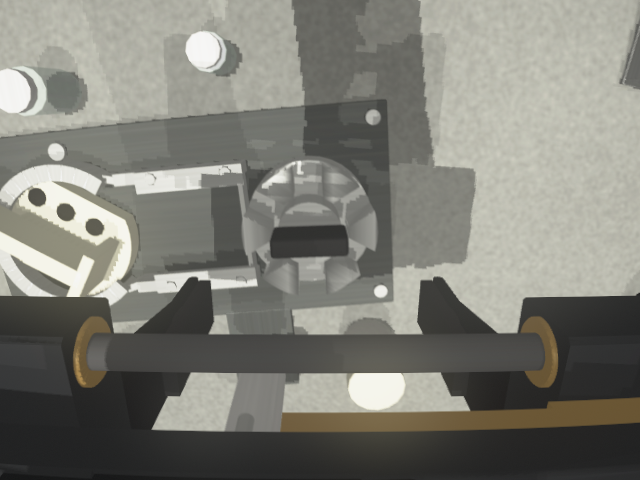

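```bash
python3 - <<'E'
from h import *
p=read_camera('wrist');crop(p,(240,200,400,300),5,'w2c.png');o=get_obs();print(o['tool_pos'],o['tool_rot'],o['time_s'])
for uv in((271,228),(348,226),(348,257),(271,258)):print(onplane(p,[uv],.082),onplane(p,[uv],.056))
for q in((.5731,.1480,.082),(*o['tool_pos'][:2],.082)): print(proj(p,np.array(q)))
E
```

```text
[0.57789739 0.15217594 0.21749594] [ 179.51036449    1.07021946 -176.18541051] 3.275
[[0.56697089 0.12846932 0.082     ]] [[0.57527604 0.12642203 0.056     ]]
[[0.56307991 0.17084505 0.082     ]] [[0.5709349  0.17370031 0.056     ]]
[[0.58136239 0.17251224 0.082     ]] [[0.59133252 0.17556037 0.056     ]]
[[0.58474506 0.12909079 0.082     ]] [[0.59510654 0.1271154  0.056     ]]
[[305.61668995 240.60889788]]
[[312.52701528 249.11565947]]
```

View pics/w2c.png

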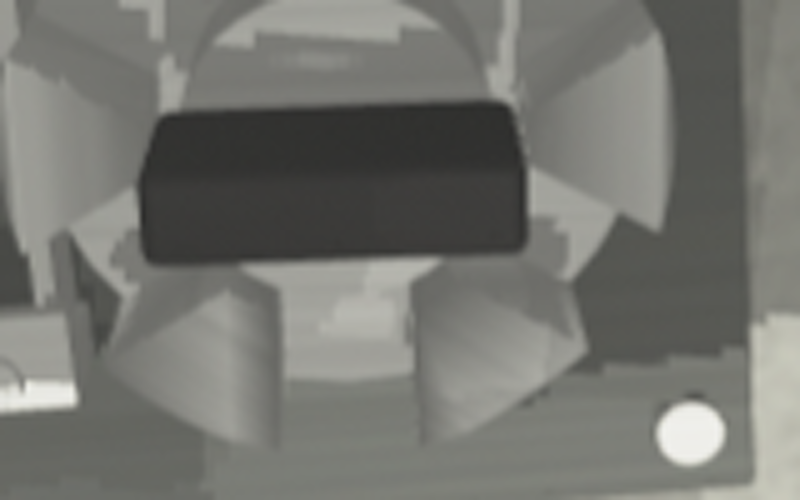

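Request:
{"name": "carry_out", "arguments": {
  "increments": "1 0.0036 -0.0033 0.02 0.5 1 1;1 0 0 0.03 0 0 1;1 0 0 0.02 0 0 0;1 0 0 0 0 0 0"
}}

```text
time_s: 3.78
tool_pos: [0.5778, 0.1456, 0.1492]
tool_rot: [179.9, 0.4, -178.8]
force: [0.0, 0.2, 0.3]
grip_width: 0.087
```

```bash
python3 - <<'E'
from h import *
o=get_obs();print(o['tool_pos'],o['tool_rot'],o['time_s'],o['joint_velocities'],o['force'])
p=read_camera('wrist');cv2.imwrite('pics/w3.png',p['img'])
print(p['world_from_camera'],o['tool_pos'])
E
```

```text
[0.57775616 0.14557729 0.14916971] [ 179.94654025    0.39173476 -178.79068326] 3.775 [ 0.31843101 -1.14551374  0.46557242 -1.3552504   0.08434302  0.03904185
 -0.38180335] [0.03253261 0.22413678 0.32334629]
[[-0.02101935  0.9544854   0.29751607  0.49663881]
 [ 0.99977778  0.01958909  0.00778844  0.14347108]
 [ 0.00160589  0.29761367 -0.95468504  0.24068908]
 [ 0.          0.          0.          1.        ]] [0.57775616 0.14557729 0.14916971]
```

View pics/w3.png

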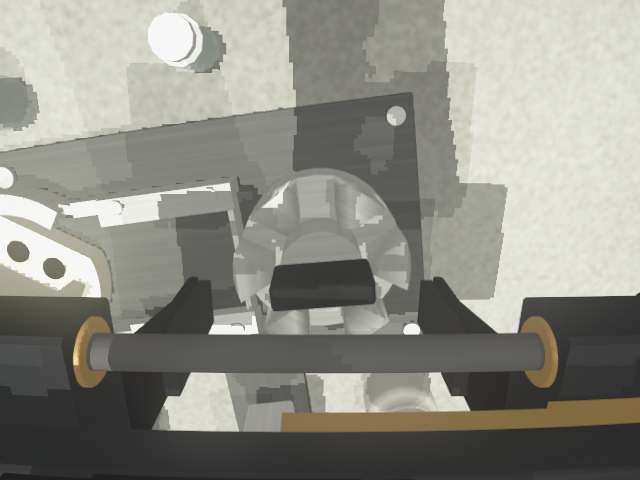

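Request:
{"name": "carry_out", "arguments": {
  "increments": "1 0.003 0.003 0 0 0 -4.5;1 0 0 0.015 0 0 0;1 0 0 0 0 0 0;1 0 0 0 0 0 0"
}}

```text
time_s: 4.32
tool_pos: [0.5778, 0.1477, 0.1377]
tool_rot: [179.9, 0.8, -174.5]
force: [0.4, 0.1, 0.5]
grip_width: 0.087
```

```bash
python3 - <<'E'
from h import *
p=read_camera('wrist');cv2.imwrite('pics/w4.png',p['img'])
o=get_obs();print(o['tool_pos'],o['tool_rot'],o['time_s'],o['force'])
E
```

```text
[0.57762409 0.14760596 0.1375186 ] [ 179.91203987    0.77460086 -174.5007975 ] 4.375 [ 0.78722182 -0.39903828 -0.50316154]
```

View pics/w4.png

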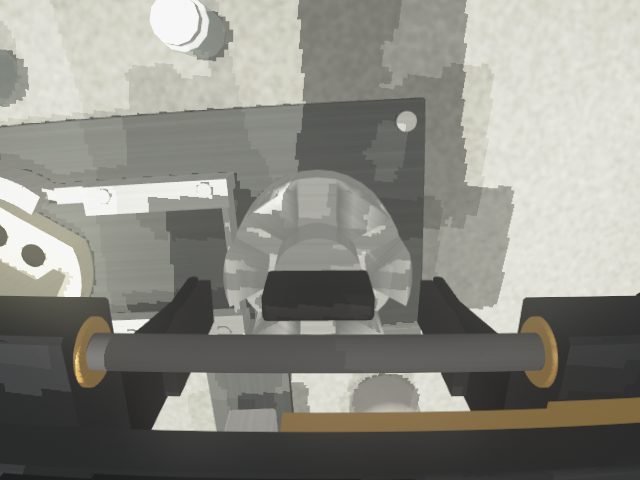

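Request:
{"name": "carry_out", "arguments": {
  "increments": "1 0.005 0 0.006 0 0.8 0;1 0 0 0 0 0 0;0.3 0 0 0 0 0 0;0.3 0 0 0 0 0 0;0.3 0 0 0 0 0 0;0.3 0 0 0 0 0 0",
  "force": 20
}}

```text
time_s: 5.12
tool_pos: [0.5727, 0.1472, 0.1315]
tool_rot: [179.9, -0.0, -174.5]
force: [0.3, -0.5, 0.3]
grip_width: 0.0549
```

```bash
python3 - <<'E'
from h import *
p=read_camera('wrist');cv2.imwrite('pics/w5.png',p['img'])
o=get_obs();print(o['tool_pos'],o['tool_rot'],o['time_s'],o['force'],o['grip_width'])
E
```

```text
[0.57262923 0.14719843 0.13144016] [ 1.79902955e+02 -4.97926570e-02 -1.74533809e+02] 5.175 [ 0.77388033 -0.35899775 -0.86151967] 0.05069202262846572
```

View pics/w5.png

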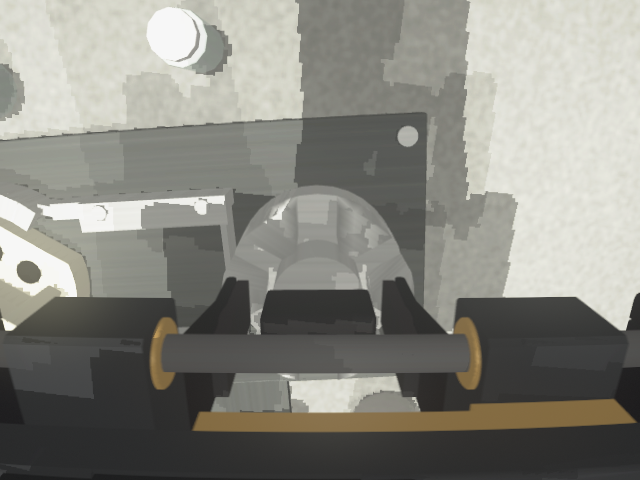

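Request:
{"name": "carry_out", "arguments": {
  "increments": "0.3 0 0 0 0 0 0;0.3 0 0 0 0 0 0;0.3 0 0 0 0 0 0;0.3 0 0 0 0 0 7;0.3 0 0 0 0 0 7;0.3 0 0 0 0 0 7;0.3 0 0 0 0 0 4;0.3 0 0 0 0 0 0"
}}

```text
time_s: 6.18
tool_pos: [0.5726, 0.1491, 0.1314]
tool_rot: [179.8, -0.1, 159.9]
force: [0.0, 0.9, 0.6]
grip_width: 0.0437
```

Request:
{"name": "carry_out", "arguments": {
  "increments": "0.3 0 0 0 0 0 1;0.3 0 0 0 0 0 0;0.8 0 0 0 0 0 0;0.8 0 0 0 0 0 0;0.8 0 0 0 0 0 0;0.8 0 0 -0.03 0 0 0;0.8 0 0 -0.06 0 0 0;0.8 0 0 0 0 0 0"
}}

```text
time_s: 7.18
tool_pos: [0.5726, 0.1476, 0.2233]
tool_rot: [179.9, -0.1, 158.9]
force: [-0.6, -0.1, 0.2]
grip_width: 0.0695
```

```bash
python3 - <<'E'
from h import *
p=read_camera('wrist');cv2.imwrite('pics/w6.png',p['img'])
import pickle;pickle.dump(p,open('w6.pkl','wb'))
o=get_obs();print(o['tool_pos'],o['tool_rot'],o['time_s'],o['force'],o['grip_width'])
E
```

```text
[0.5708075  0.14735816 0.22021978] [-179.84528262   -0.36133922  158.88702522] 7.225 [-0.42088583 -0.52306959 -0.38751286] 0.06958677891711272
```

View pics/w6.png

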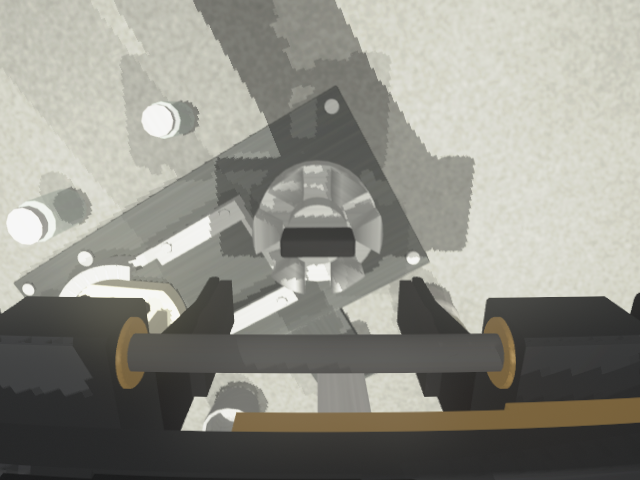

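```bash
python3 - <<'E'
from h import *
import pickle;p=pickle.load(open('w6.pkl','rb'))
crop(p,(230,140,430,290),4,'w6c.png')
def ang(a,b,z):
    w=onplane(p,[a,b],z);d=w[1]-w[0];return np.degrees(np.arctan2(d[1],d[0])),np.hypot(*d[:2])
print(ang((15,283),(337,86),.01),ang((337,86),(428,262),.01))
E
```

```text
(np.float64(98.63637263553316), np.float64(0.2970118575365618)) (np.float64(8.095705592478927), np.float64(0.14737491777804346))
```

View pics/w6c.png

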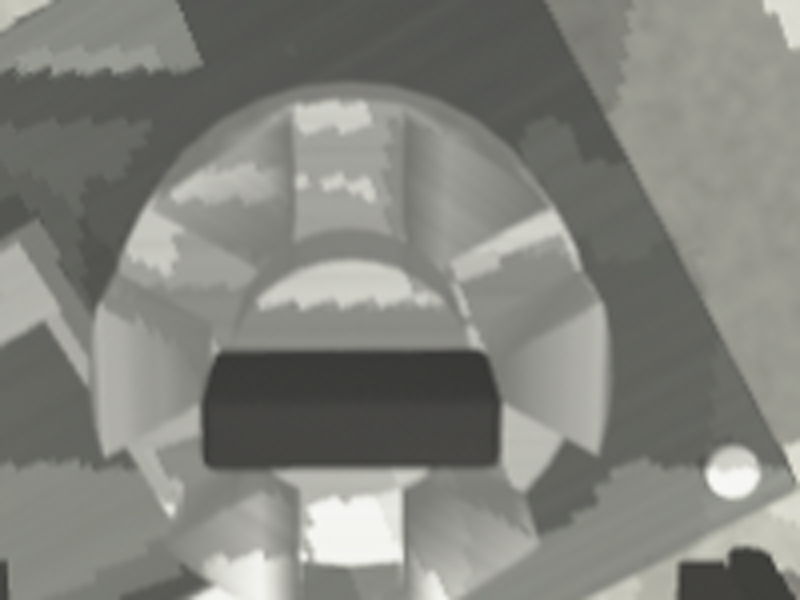

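Request:
{"name": "carry_out", "arguments": {
  "increments": "0.8 -0.029 -0.049 0 0 0 0;0.8 -0.029 -0.049 0 0 0 0;0.8 -0.029 -0.049 0 0 0 0;0.8 0 0 0 0 0 -10;0.8 0 0 0 0 0 -10;0.8 0 0 0 0 0 -10;0.8 0 0 0 0 0 -10;0.8 0 0 0 0 0 -10;0.8 0 0 0 0 0 -10;0.8 0 0 0 0 0 -9;0.8 0 0 0 0 0 0"
}}

```text
time_s: 8.6
tool_pos: [0.5911, -0.0263, 0.202]
tool_rot: [178.6, -1.4, -129.9]
force: [0.1, 0.1, 0.4]
grip_width: 0.0696
```

```bash
python3 - <<'E'
from h import *
p=read_camera('wrist');cv2.imwrite('pics/w7.png',p['img'])
import pickle;pickle.dump(p,open('w7.pkl','wb'))
o=get_obs();print(o['tool_pos'],o['tool_rot'],o['time_s'],o['force'],o['grip_width'],o['qpos'])
E
```

```text
[ 0.5910243  -0.02634645  0.20199125] [ 178.61341987   -1.40327616 -129.936636  ] 8.65 [ 0.18056378  0.68168835 -0.4228454 ] 0.06966855153517877 [-16.88846271  16.30056721  19.89028332  97.51972444  -5.57968203
  69.15856701 144.48156795]
```

View pics/w7.png

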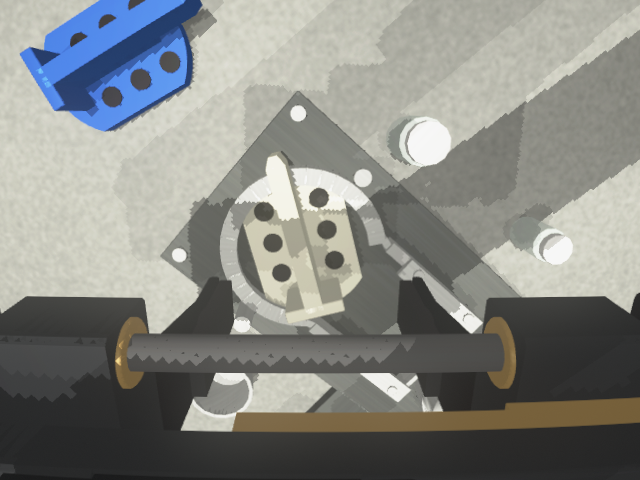

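```bash
python3 - <<'E'
from h import *
import pickle;p=pickle.load(open('w7.pkl','rb'))
crop(p,(210,130,390,340),2.85,'w7c.png')
E
```

```text
(no output)
```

View pics/w7c.png

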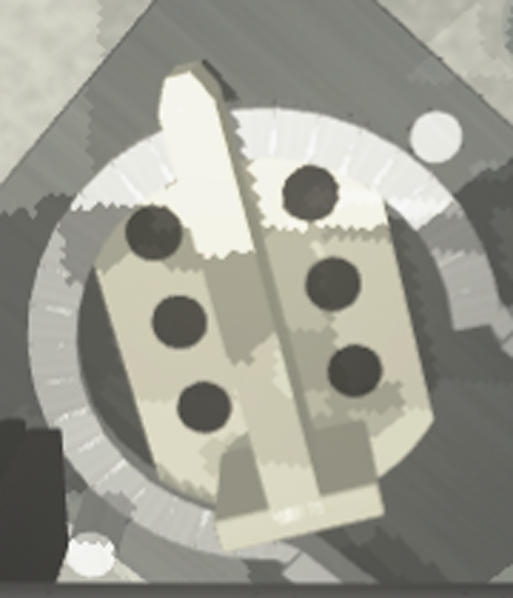

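```bash
python3 - <<'E'
from h import *
import pickle;p=pickle.load(open('w7.pkl','rb'))
f=lambda u:onplane(p,[np.array(u)/2.85+[210,130]],.062)[0][:2]
t=f((185,68));b=f((304,531));d=t-b;L=np.hypot(*d);d/=L
print(t,b,L,np.degrees(np.arctan2(d[1],d[0])), 'center',t-.066*d,b+.034*d)
for a in (((160,120),(275,500)),((212,95),(325,490))):
    x,y=f(a[0]),f(a[1]);e=x-y;print(np.degrees(np.arctan2(e[1],e[0])))
E
```

```text
[ 0.56869351 -0.08163731] [0.61360846 0.00756792] 0.09987455074078207 -116.72531739851516 center [ 0.59837461 -0.0226879 ] [ 0.5983182  -0.02279995]
-114.74117293984362
-114.91023428063335
```

Request:
{"name": "carry_out", "arguments": {
  "increments": "0.8 -0.008 -0.0035 0.02 1.4 -1.4 0;0.8 0 0 0.03 0 0 0;0.8 0 0 0.02 0 0 0;0.8 0 0 0 0 0 0;0.8 0 0 0 0 0 0"
}}

```text
time_s: 9.28
tool_pos: [0.5977, -0.0225, 0.1285]
tool_rot: [180.0, -0.1, -130.7]
force: [-0.5, -0.0, -0.1]
grip_width: 0.0698
```

Well placed; down 12 mm and close gently.

Request:
{"name": "carry_out", "arguments": {
  "increments": "0.8 -0.0007 -0.001 0.012 0 0 0;0.8 0 0 0 0 0 0;0 0 0 0 0 0 0;0 0 0 0 0 0 0;0 0 0 0 0 0 0;0 0 0 0 0 0 0;0 0 0 0 0 0 0;0 0 0 0 0 0 0;0 0 0 0 0 0 0;0 0 0 0 0 0 0",
  "force": 8
}}

```text
time_s: 10.52
tool_pos: [0.6004, -0.0226, 0.1183]
tool_rot: [-179.9, 0.1, -130.8]
force: [0.1, 0.5, -0.1]
grip_width: 0.0108
```

```bash
python3 - <<'E'
from h import *
p=read_camera('wrist');cv2.imwrite('pics/w8.png',p['img'])
o=get_obs();print(o['tool_pos'],o['tool_rot'],o['time_s'],o['force'],o['grip_width'],o['qpos'])
E
```

```text
[ 0.60040401 -0.02257644  0.1182717 ] [-1.79851743e+02  1.21441055e-01 -1.30757050e+02] 10.575 [ 0.61541961 -0.20229901  0.82959332] 0.010950702624739815 [-16.32576259  21.05637004  19.09699419 102.01321841  -7.96335342
  58.05193869 145.0336381 ]
```

View pics/w8.png

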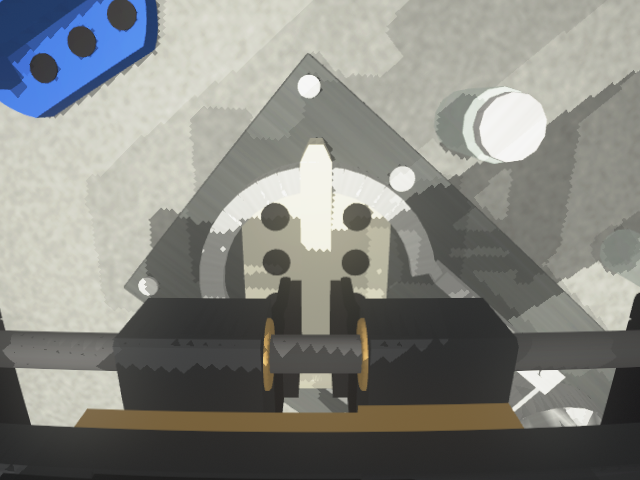

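Request:
{"name": "carry_out", "arguments": {
  "increments": "0 0 0 0 0 0 8;0 0 0 0 0 0 8;0 0 0 0 0 0 8;0 0 0 0 0 0 8;0 0 0 0 0 0 8;0 0 0 0 0 0 0"
}}

```text
time_s: 11.32
tool_pos: [0.6005, -0.0227, 0.1183]
tool_rot: [-179.9, 0.2, -171.9]
force: [0.6, -0.0, -0.2]
grip_width: 0.0107
```

Excellent; 188.1 now, 89.4 to go.

Request:
{"name": "carry_out", "arguments": {
  "increments": "0 0 0 0 0 0 9;0 0 0 0 0 0 9;0 0 0 0 0 0 9;0 0 0 0 0 0 9;0 0 0 0 0 0 9;0 0 0 0 0 0 9;0 0 0 0 0 0 9;0 0 0 0 0 0 9;0 0 0 0 0 0 9;0 0 0 0 0 0 7;0 0 0 0 0 0 0"
}}

```text
time_s: 12.7
tool_pos: [0.6005, -0.0236, 0.1183]
tool_rot: [179.8, 0.1, 99.2]
force: [0.5, -0.9, 0.1]
grip_width: 0.011
```

```bash
python3 - <<'E'
from h import *
p=read_camera('wrist');cv2.imwrite('pics/w9.png',p['img'])
o=get_obs();print(o['tool_pos'],o['tool_rot'],o['time_s'],o['force'],o['wrist_torque'],o['grip_width'],o['qpos'])
E
```

```text
[ 0.60046248 -0.02363149  0.11824869] [1.79822558e+02 1.32806617e-01 9.91867935e+01] 12.75 [ 0.01030597 -0.51949825 -0.13929651] [-0.10275202  0.10715795  0.01022205] 0.010800825817973207 [-35.43854923  25.37971212  43.22456903 102.67032143 -19.79767892
  59.59236721  24.34855879]
```

View pics/w9.png

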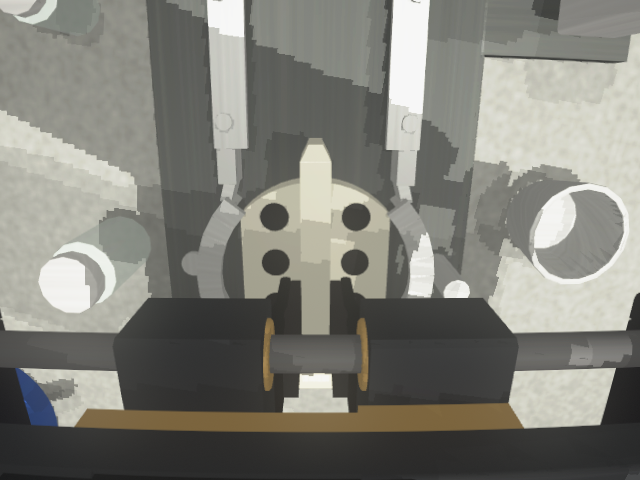

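Request:
{"name": "carry_out", "arguments": {
  "increments": "0 0.01 0 0 0 0 0;0 0.01 0 0 0 0 0;0 0.01 0 0 0 0 0;0 0.01 0 0 0 0 0;0 0 0 0 0 0 0"
}}

```text
time_s: 13.38
tool_pos: [0.5935, 0.0195, 0.1183]
tool_rot: [179.8, 0.1, 99.6]
force: [0.2, 1.9, -0.7]
grip_width: 0.0109
```

```bash
python3 - <<'E'
from h import *
p=read_camera('wrist');cv2.imwrite('pics/w10.png',p['img'])
o=get_obs();print(o['tool_pos'],o['tool_rot'],o['time_s'],o['force'],o['wrist_torque'],o['grip_width'])
E
```

```text
[0.59356257 0.019146   0.11829223] [1.79793968e+02 8.83984092e-02 9.95544022e+01] 13.425 [0.72294572 1.53072497 0.44527225] [ 0.13788458  0.07977995 -0.01808331] 0.010925684502646702
```

View pics/w10.png

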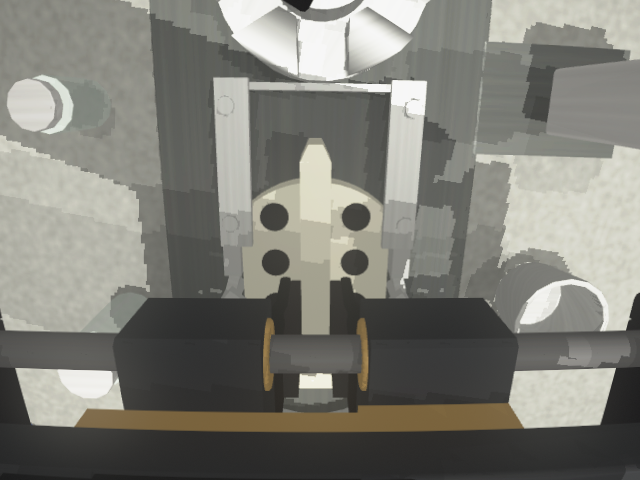

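Request:
{"name": "carry_out", "arguments": {
  "increments": "0.3 0 0 0 0 0 0;0.3 0 0 0 0 0 0;0.3 0 0 -0.03 0 0 0;0.3 0 0 -0.02 0 0 0;0 -0.03 0 0 0 0 -0.8;0 -0.024 0 0 0 0 0;0 0 0 0 0 0 0;0 0 0 0 0 0 0"
}}

```text
time_s: 14.42
tool_pos: [0.6025, -0.0352, 0.1704]
tool_rot: [179.8, 0.1, 100.3]
force: [-0.0, 0.4, 1.1]
grip_width: 0.0016
```

```bash
python3 - <<'E'
from h import *
p=read_camera('wrist');cv2.imwrite('pics/w11.png',p['img'])
o=get_obs();print(o['tool_pos'],o['tool_rot'],o['time_s'],o['force'],o['wrist_torque'],o['grip_width'])
E
```

```text
[ 0.60251755 -0.03534585  0.17043555] [1.79820820e+02 7.86462711e-02 1.00360385e+02] 14.475 [0.45690671 0.37633449 0.0240697 ] [-0.06346195  0.10064214  0.01561115] 0.0006038097286555173
```

View pics/w11.png

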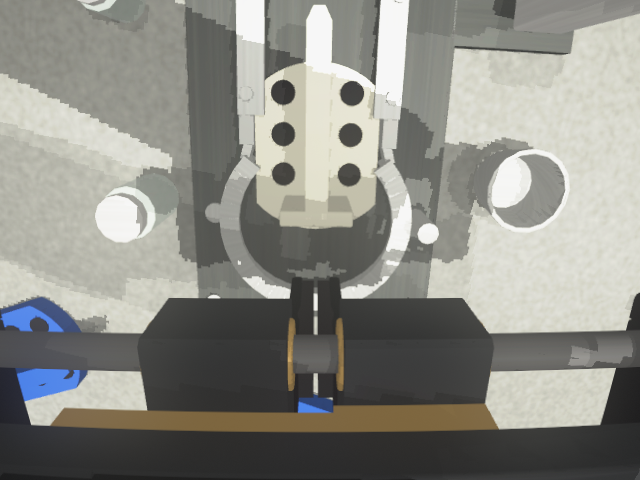

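Request:
{"name": "carry_out", "arguments": {
  "increments": "0 0 -0.001 0.03 0 0 1.5;0 0 0 0.025 0 0 0;0 0 0 0.01 0 0 0;0 0 0 0 0 0 0"
}}

```text
time_s: 14.98
tool_pos: [0.6022, -0.0304, 0.1041]
tool_rot: [179.8, -0.1, 99.2]
force: [0.4, 0.2, -0.6]
grip_width: 0.0002
```

Request:
{"name": "carry_out", "arguments": {
  "increments": "0 0.008 0 0 0 0 0;0 0.008 0 0 0 0 0;0 0.008 0 0 0 0 0;0 0.008 0 0 0 0 0;0 0 0 0 0 0 0"
}}

```text
time_s: 15.6
tool_pos: [0.5982, 0.0041, 0.1069]
tool_rot: [179.5, -0.1, 99.2]
force: [-0.2, -0.2, 0.1]
grip_width: 0.0005
```

```bash
python3 - <<'E'
from h import *
p=read_camera('wrist');cv2.imwrite('pics/w12.png',p['img'])
o=get_obs();print(o['tool_pos'],o['tool_rot'],o['time_s'],o['force'],o['wrist_torque'],o['grip_width'])
E
```

```text
[0.5982816  0.00363895 0.10690119] [ 1.79524511e+02 -4.46114211e-02  9.92100933e+01] 15.65 [0.90350554 0.27025563 0.18078988] [-0.0797486   0.0722678  -0.00840148] 0.00038174639179503465
```

View pics/w12.png

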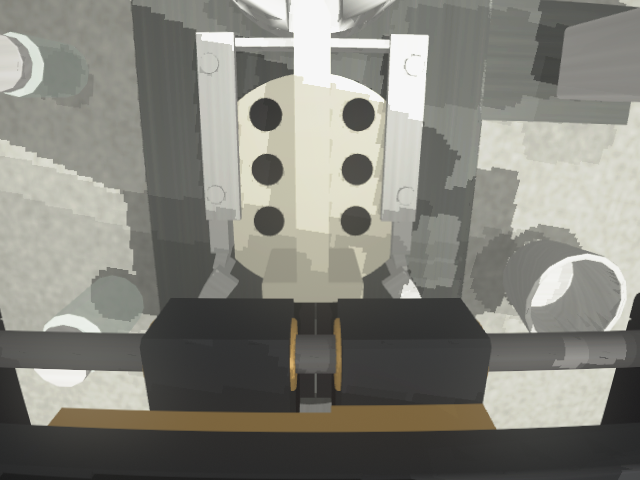

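Request:
{"name": "carry_out", "arguments": {
  "increments": "0 0.004 0 0 0 0 0;0 0.004 0 0 0 0 0;0 0.003 0 0 0 0 0;0 0 0 0 0 0 0"
}}

```text
time_s: 16.15
tool_pos: [0.5966, 0.0137, 0.1071]
tool_rot: [179.5, 0.0, 99.1]
force: [0.5, -0.2, 0.5]
grip_width: 0.0002
```

Request:
{"name": "carry_out", "arguments": {
  "increments": "0 0.003 0 0 0 0 0;0 0.003 0 0 0 0 0;0 0.003 0 0 0 0 0"
}}

```text
time_s: 16.52
tool_pos: [0.5961, 0.0148, 0.108]
tool_rot: [179.4, 0.6, 98.8]
force: [0.4, -5.3, 0.3]
grip_width: 0.0007
```

```bash
python3 - <<'E'
from h import *
p=read_camera('wrist');cv2.imwrite('pics/w13.png',p['img'])
o=get_obs();print(o['tool_pos'],o['tool_rot'],o['time_s'],o['force'],o['wrist_torque'],o['grip_width'])
E
```

```text
[0.59613445 0.01475998 0.1080387 ] [179.40315826   0.64909862  98.82901119] 16.575 [ 0.47103603 -6.08082803  0.59159555] [-1.35611507 -0.09487774  0.05183481] 0.0006550755745604016
```

View pics/w13.png

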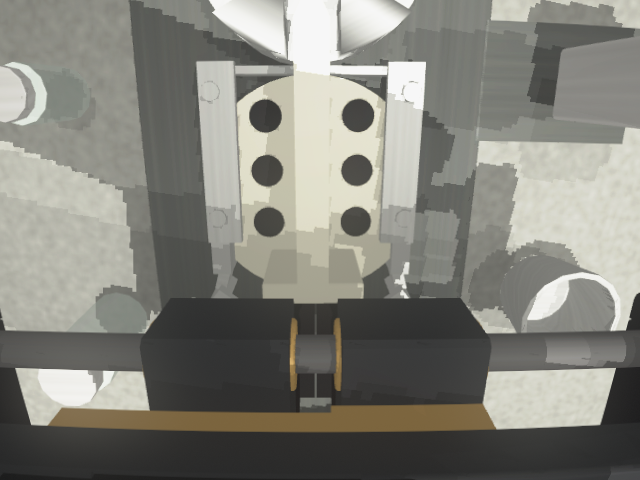

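Request:
{"name": "carry_out", "arguments": {
  "increments": "0 0.006 0 0 0 -0.6 0;0 0.006 0 0 0 0 0;0 0.006 0 0 0 0 0"
}}

```text
time_s: 16.95
tool_pos: [0.5957, 0.0173, 0.1102]
tool_rot: [179.2, 2.4, 98.3]
force: [2.8, -11.2, -1.5]
grip_width: 0.0005
```

```bash
python3 - <<'E'
from h import *
o=get_obs();print(o['tool_pos'],o['tool_rot'],o['time_s'],o['force'],o['wrist_torque'],o['grip_width'])
E
```

```text
[0.59567202 0.01730274 0.11016356] [179.16071739   2.40674206  98.25841224] 16.95 [  2.8192628  -11.1742052   -1.46213616] [-2.3905922  -0.37920374  0.04665492] 0.000533557330810418
```

Request:
{"name": "carry_out", "arguments": {
  "increments": "0 -0.015 0 0 0 0 0;0 -0.02 0 0 0 1.5 0;0 0 0 -0.05 0 0 0;0 0 0 -0.05 0 0 0;0 0 0 -0.05 0 0 0;0 0 0 0 0 0 0"
}}

```text
time_s: 17.7
tool_pos: [0.5978, -0.0172, 0.2652]
tool_rot: [179.3, 0.5, 98.2]
force: [0.2, 0.3, -0.8]
grip_width: 0.0006
```

```bash
python3 - <<'E'
from h import *
o=get_obs();print(o['tool_pos'],o['tool_rot'],o['time_s'],o['force'])
p=read_camera('wrist');cv2.imwrite('pics/w14.png',p['img'])
import pickle;pickle.dump(p,open('w14.pkl','wb'))
p=read_camera('top');crop(p,(230,170,370,290),5,'t14.png')
p=read_camera('scene');crop(p,(260,230,430,350),4.5,'s14.png')
E
```

```text
[ 0.59777165 -0.01721881  0.26520317] [179.29850944   0.54747787  98.17674617] 17.7 [ 0.17554919  0.26033268 -0.76196461]
```

View pics/w14.png

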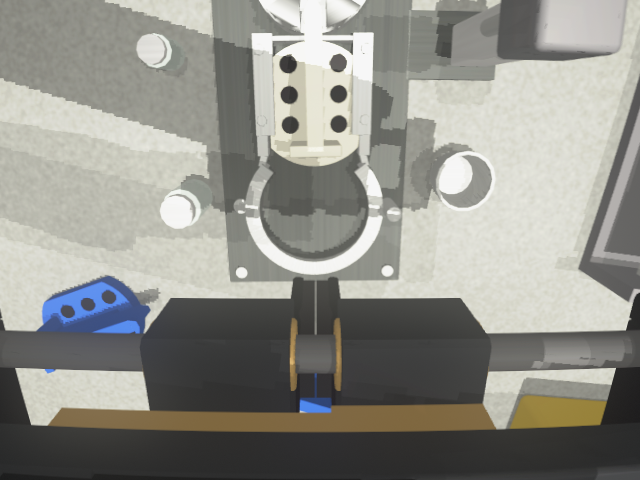

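View pics/t14.png

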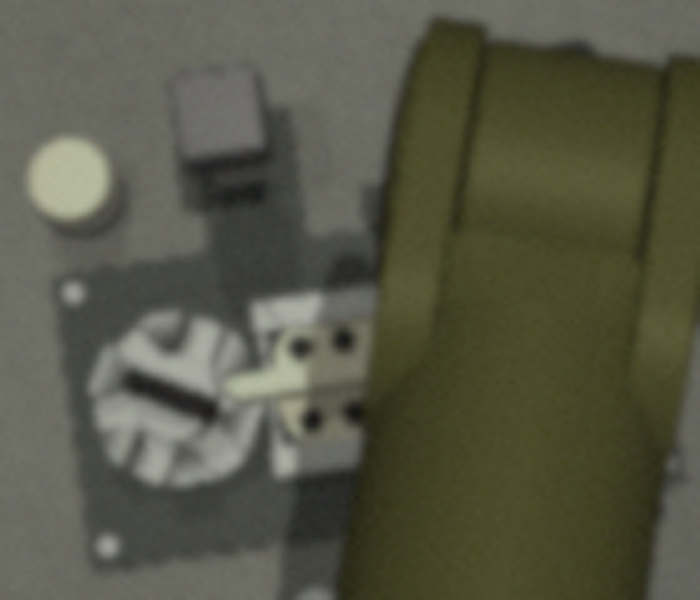

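View pics/s14.png

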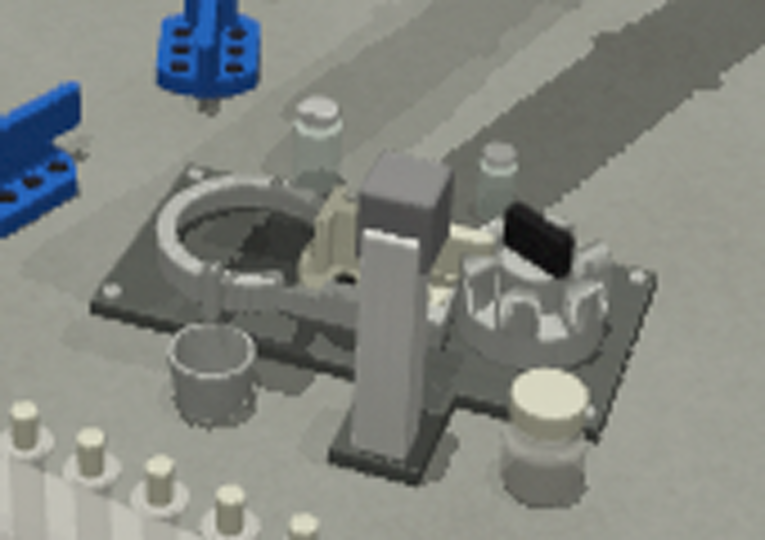

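```bash
python3 - <<'E'
from h import *
p=read_camera('top')
for x in(.066,.060,.05): print(x,(proj(p,st(x,0,.062,M=np.array([.5872,.0571]),th=np.radians(98.7)))-[230,170])*5)
import pickle;w=pickle.load(open('w14.pkl','rb'))
print(proj(w,st(-.034,0,.062,M=np.array([.5872,.0571]),th=np.radians(98.7))),proj(w,st(-.046,0,.024,M=np.array([.5872,.0571]),th=np.radians(98.7))))
crop(w,(240,0,400,180),3.3,'w14c.png')
E
```

```text
0.066 [[226.79601848 389.03287483]]
0.06 [[239.1604305  387.17259462]]
0.05 [[259.77070015 384.07149294]]
[[312.72014042 158.07042641]] [[312.52151912 166.90357409]]
```

View pics/w14c.png

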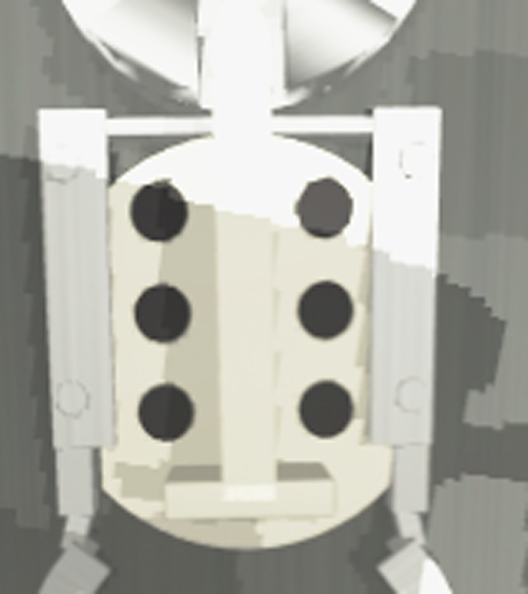

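```bash
python3 -c "
from cell import *
print(sign_off())"
```

```text
the job is handed in; nothing more can be done
None
```

The white carrier is docked: it is fully home against the end stop with its tongue in the wheel's slot. I handed the job in at about 18 s on the robot's clock. Sign-off gives no verdict.

- **Wheel:** I turned the bar handle clockwise. Measured in the camera image, the bar lies about -30° from the channel (target -0.524 rad, tolerance 0.06 rad).
- **Pin side:** The wrist picture showed the tall stop pin on the station's -y side. I gripped the fin lightly and brought the tongue round by the +y side until the flats lined up with the channel.
- **Slide:** I slid the carrier into the channel by the fin, let go, then pushed on the push face with closed fingers. At the end stop the force rose to about 11 N and the carrier moved no further. It was never lifted.
- **Last checks:** In the top picture the tongue tip was within about 1 mm of the fully home position, and the disc's rear edge in the wrist picture agreed. The gripper was clear of everything.
- **Other things:** In the last pictures the vials, jar and cup looked undisturbed, and nothing went near the bottle, tray, tweezers or blue look-alikes. I did not measure their positions again.
- **Disagreement:** The two fits of the station's position differed by about 2.5 mm and 0.7°. I used values between the two.

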